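# Latch a flight battery into the kit carrier and pack the light case on top

### The job

Load the kit carrier, heaviest part lowest: set the yellow flight battery in the open lane of the carrier and push it along so that its own front edge lifts the red catch and the catch drops shut behind it, without the gripper touching the catch while it is raised. Then lay the light white case with the green lid flat on top of the latched battery, lined up with it and clear of the catch and of the front lip. Set things down without dropping them and leave everything else on the table where it is.

Things in the scene. Friction and masses are not known exactly. Their poses are not given: they have to be found in the camera images.
- carrier: Fixed aluminium tray, 360 x 94, with grey rails (8 thick, tops 16 above the table). Origin on the table, on the lane's centre line, under the stop face of the dropped catch. x = loading direction, y towards the catch post, z up. Floor 6 thick, from x = -210 to +150. Lane 76 wide up to x = -85; rails then converge to a bay 67 wide from x = +4 to +141.
- lane (a point): Where to set the battery down: on the carrier's floor in the open lane, carrier (-135, 0, +6) mm, clear of the catch's pin (lowered farther in, the battery would land on the pin). From here shut fingers pushing its rear face at carrier y = -10 can take it all the way in: nothing stands above lane and bay for y below +12 except the front lip.
- bay_end (a point): On the bay's end wall at floor level, carrier (+141, 0, +6) mm. The wall is 8 thick, 75 wide, top 63 above the table. A lip reaches back from it to x = +125, underside 58 and top 63 above the table: the battery slides in under it and cannot be lowered into the bay from above. Battery home against the wall: its centre is at carrier x = +76.
- case_spot (a point): Middle of the free space for the case on top of the latched battery, at the height of the battery's top face: carrier (+68, 0, +54) mm.
- catch_post (a point): Top of the grey post that carries the catch: carrier (-52, +53, +82) mm. The post measures 26 (x) by 12 (y). The catch's pin, radius 4, runs from it over the lane, 72 above the table, to carrier y = +12.
- catch (a joint): Hinge of the red gravity catch, rad: 0 = dropped (its stop), growing as it is lifted, about 0.27 when riding on the battery's top, at most 0.9. Falls by its own weight (90 g, almost no friction) once the battery's centre passes about carrier x = +71, 5 mm short of the end wall. The battery can then slide back at most about 11 mm.
- catch_pivot (a point): On the catch's pivot axis over the centre line: carrier (-52, 0, +72) mm. The red catch is a sloping bar 18 wide, 6 thick, at carrier y = +12 to +30, from its pivot forward and down to a round nose. Dropped, the nose's lowest point is 40 above the table. A battery in the lane (top at 54) meets the bar when its front end is at about carrier x = -27 and wedges it up.
- catch_tip (a point): Centre of the catch's round nose (radius 4); carrier (-4, +21, +44) mm when dropped.
- pack: Flight battery, 130 x 60 x 48 high, about 0.55 kg (may vary by a third), rigid black block with a yellow wrap round its middle. Origin at the centre of its underside, x along its length, z up. Both ends are alike and flat: either may go first.
- pack_top (a point): Centre of the battery's top face, 48 above its origin.
- case: Spare-propeller case, 90 x 56 x 34 high, about 70 g, rigid closed white plastic box with green lid band and a slanted black stripe. Origin at the centre of its underside, x along its length, z up.
- charger: Bystander: grey charger brick 100 x 60 x 36 with black slots on top; origin at the centre of its underside.
- spare_pack: Bystander: small battery with blue wrap, 100 x 35 x 30; origin at the centre of its underside.
- propeller: Bystander: black two-blade propeller about 195 long, 12 high; origin under its hub.
- screwdriver: Bystander: orange-handled screwdriver, 180 long, lying on the table.
- mug: Bystander: blue mug, 80 across, 90 high; origin at the centre of its underside.
Things that resemble listed ones, but are neither listed nor needed, are in the scene too. There is more than one size of the case; the job needs the smaller. What is shaped like the pack but blue is not meant.

How it is judged:
On the way, in this order (a step that is already met when the one before it is completed fails the run):
1. the battery, lying in the lane and entering, lifts the catch with its own edge (value of joint catch above 0.2 rad and contact force between pack and catch above 0.02 N and x of pack in the frame of carrier below 0.05 m and z of pack in the frame of carrier below 0.012 m and angle between pack's own z axis and vertical below 0.08 rad), for 0.1 s.
2. the battery is home in the bay and the catch has dropped behind it (value of joint catch below 0.06 rad and x of pack in the frame of carrier between 0.063 and 0.082 m and y of pack in the frame of carrier between -0.008 and 0.008 m and z of pack in the frame of carrier between 0.002 and 0.011 m and angle between pack's own z axis and vertical below 0.06 rad), for 0.2 s.
3. the case lies flat on top of the latched battery (all of step 2 and x of case in the frame of carrier between 0.045 and 0.09 m and y of case in the frame of carrier between -0.018 and 0.018 m and z of case in the frame of pack between 0.044 and 0.053 m and angle between case's own z axis and vertical below 0.08 rad and angle between the x axis of case and the x axis of carrier, either way round below 0.25 rad and contact force between the fingers and case below 0.05 N), for 0.2 s.
At the end, for the whole second after the job is handed in: Battery flat in the bay: carrier x 63 to 82 mm, y within 8 mm, tilt < 0.06 rad, catch dropped behind it (< 0.06 rad). Case flat on its top (within 5 mm, tilt < 0.08 rad), centre at carrier x 45 to 90 mm, y within 18 mm, aligned within 0.25 rad. Both released, at rest (all of step 2 and x of case in the frame of carrier between 0.045 and 0.09 m and y of case in the frame of carrier between -0.018 and 0.018 m and z of case in the frame of pack between 0.044 and 0.053 m and angle between case's own z axis and vertical below 0.08 rad and angle between the x axis of case and the x axis of carrier, either way round below 0.25 rad and linear speed of each of pack, case below 0.02 m/s); the robot touches nothing.
It fails at once if the gripper touches the catch while it is raised (value of joint catch above 0.08 rad and contact force between any of the fingers, the arm and catch above 0.3 N).
It fails at once if the battery or the case is dropped (falls free by more than about 2 cm) ((contact force between the fingers and pack below 0.05 N and linear speed of pack above 0.65 m/s) or (contact force between the fingers and case below 0.05 N and linear speed of case above 0.65 m/s)).
It fails at once if a bystander is moved by more than 3 cm (distance of any of charger, spare_pack, propeller, screwdriver, mug from where it was at the start of the episode above 0.03 m).
It also fails if it takes over 72 s, if anything falls off the work surface, if the arm or the gripper's body presses on something with over 40 N, if the wrist force passes 120 N, or if a joint passes its speed limit or range.

### The arm

A 7-joint arm with a two-finger parallel gripper is mounted at the origin on the work surface. World frame = base frame: x ahead of the robot, y to its left, z up, the work surface at z = 0. Lengths are in m, angles in rad, forces in N, time in s.
With the tool pointing down it reaches from about 0.35 to 0.9 m from the base axis. Payload 8.1 kg.
Tool frame: the origin (TCP) lies at the very end of the fingers, on their centre line; the grasp point (between the pads) lies 19 mm behind it (arm.grasp_offset is the y of the grasp point in the tool frame, in m); y points along the fingers, z is the direction in which the jaws open and shut, and the axes are right-handed (so a half turn about y gives the same grasp; the last joint's range is limited). The gripper opens to 85 mm and grips with 20 to 120 N. Pads are 22 mm wide; open, the fingers measure 114 mm over their backs; the gripper's body (76 mm by 85 mm) begins 54 mm behind the grasp point. The pads swing forward as they close: fully open they stand 13 mm farther back than shut.
Start: joints at [1.225, 0.434, 0.025, 1.573, -0.012, 1.134, -0.075], TCP at [0.15, -0.607, 0.231] pointing down, gripper open.
Joint ranges: [-2.62, 2.62], [-0.44, 2.09], [-1.27, 1.32], [0.08, 2.57], [-1.32, 4.46], [0.12, 2], [-2.74, 2.74]. Speed limits (rad/s): [2.22, 2.22, 3.01, 3.01, 3.14, 3.14, 3.14].

### API

Orientations are given as a rotation vector (axis times angle).
In Python, from rig import arm gives the robot as it stands.
- The arm moves only by the shell command python3 -m creep 'ROWS' [FORCE]. ROWS is JSON, a list of rows, each a list of 7 numbers: the shift along the tool's x, y, z in m, then the turn, a rotation vector about the tool's x, y, z in rad, then the opening, from 0 (shut) to 1 (fully open). A call has 1 to 12 rows; each row is the pose to reach, as a shift and turn from the pose commanded when the call began, along the tool's axes at that moment; what a row does not reach only later rows make up. A row lasts 1/10 s, in which the tool goes at most 50 mm and 8.59 degrees, less where a joint would pass 70% of its speed; a pose out of reach is approached as far as the arm can. A call with a gripper value outside its range is refused whole. The fingers move at their own pace and stop on an object; FORCE is the grip in N (left out, the last holds). Time passes only in rows, so rows that repeat a pose let the fingers close. It gives the time, the measured TCP pose, the force and the opening at its end, in the units of the state.
- arm.observe(): the state, without advancing time (a new reading comes with each control period).
- arm.get_image(name): name is "side" or "top"; returns a dict with "image" (400x640x3 uint8, red, green, blue), "K" (3x3 intrinsics, pixels), "T" (4x4, takes a point from camera to world coordinates). Camera axes: x right, y down, z forward; pixel columns grow to the right and rows downward; lengths in m; the calibration is good to about 2 mm. A picture is of the moment at which its call begins. There is no depth.
- arm.close_job(): hands the job in, once; it reports no verdict.
The state is a dict: "t": time; "q": joint angles; "joint_velocities": joint speeds; "effort": joint torques, N m; "tool_pos": TCP position; "ee_rot": TCP orientation; "force": force on the tool from outside, world axes, zero at the start; "wrist_torque": the same for the moment, N m; "grip_width": finger opening in m.
Only numpy, scipy, OpenCV 4.12 (cv2) and the standard library are available. Lean on these libraries where they do the work, as an engineer would, in place of code of your own. Each camera call takes 0.05 s, during which the arm holds its last target.

## Working session

There is one attempt and no reset: what is moved stays moved. The work goes in short steps, Python scripts to look and compute and a shell command to move; the robot and the scene stay as the last step left them, time stands still between calls to the robot, and variables do not carry over. Pictures are saved under pics/ and viewed, and the job is handed in when it is done.

```bash
ls; mkdir -p pics
python3 - <<'E'
from rig import arm
import cv2,numpy as np
s=arm.observe();print(s)
for n in("side","top"):
    d=arm.get_image(n);cv2.imwrite(f"pics/{n}0.png",d["image"][:,:,::-1]);print(n,d["K"].tolist(),np.round(d["T"],4).tolist())
print(arm.grasp_offset)
E
```

```text
pics
{'t': 0.0, 'q': array([ 1.2253585 ,  0.43524706,  0.0249806 ,  1.5740759 , -0.01161925,
        1.13400618, -0.07511321]), 'joint_velocities': array([-5.77310542e-05,  1.59074051e-04,  1.63491147e-03,  6.65277544e-04,
        1.01456547e-03,  1.02828566e-03, -7.36247015e-04]), 'effort': array([-9.27134602e-05, -6.70468354e+01,  1.02526031e+00, -3.16219461e+01,
        1.56117522e-02,  1.23411170e-02, -2.11438146e-05]), 'tool_pos': array([ 0.15011388, -0.60619157,  0.23051929]), 'ee_rot': array([-0.25557153,  2.09423549, -2.09095025]), 'force': array([-7.66452107e-05,  2.82646861e-01, -2.85472804e-01]), 'wrist_torque': array([-0.04112951, -0.01867622,  0.01602969]), 'grip_width': 0.08580239112577724}
side [[439.80045807478814, 0.0, 318.91198533805704], [0.0, 439.80045807478814, 199.03347587954013], [0.0, 0.0, 1.0]] [[0.9892, -0.0812, 0.1222, 0.3617], [-0.1466, -0.5114, 0.8467, -0.9407], [-0.0063, -0.8555, -0.5178, 0.6857], [0.0, 0.0, 0.0, 1.0]]
top [[393.8646215704289, 0.0, 323.2290259347713], [0.0, 393.8646215704289, 192.92428279193027], [0.0, 0.0, 1.0]] [[-0.0304, -0.995, 0.0955, 0.3954], [-0.9995, 0.0295, -0.011, 0.0175], [0.0081, -0.0957, -0.9954, 1.2068], [0.0, 0.0, 0.0, 1.0]]
-0.0187
```

View pics/side0.png

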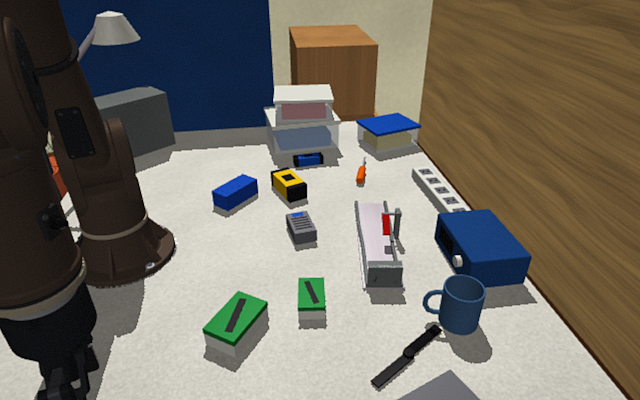

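View pics/top0.png

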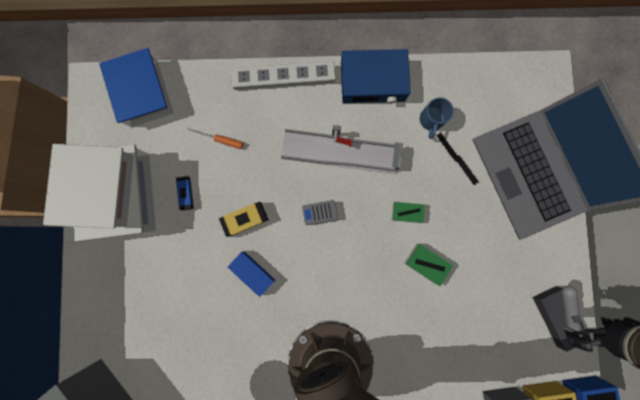

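Run:
```python
import cv2,numpy as np
t=cv2.imread("pics/top0.png");s=cv2.imread("pics/side0.png")
def c(im,x0,y0,w,h,k,n):
    r=cv2.resize(im[y0:y0+h,x0:x0+w],None,fx=k,fy=k,interpolation=cv2.INTER_CUBIC);cv2.imwrite(n,r)
c(t,270,115,145,70,5.5,"pics/c1.png")
a=cv2.resize(t[190:250,210:280],None,fx=5.5,fy=5.5,interpolation=2);b=cv2.resize(t[190:250,380:450],None,fx=5.5,fy=5.5,interpolation=2)
cv2.imwrite("pics/c2.png",np.hstack([a,b]))
c(s,260,155,160,165,3.6,"pics/c3.png")
```

```text
(no output)
```

View pics/c1.png

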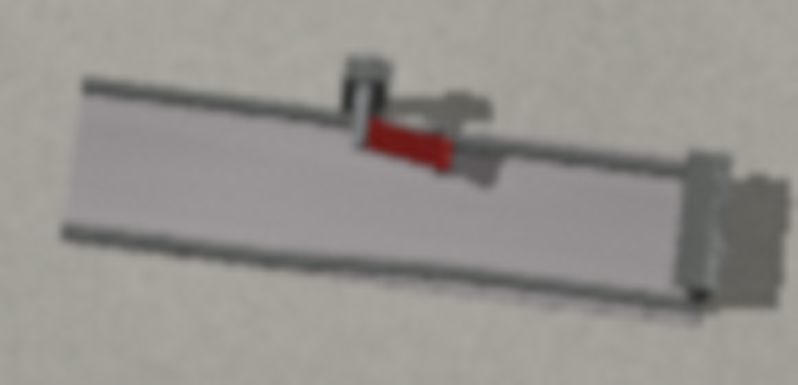

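View pics/c2.png

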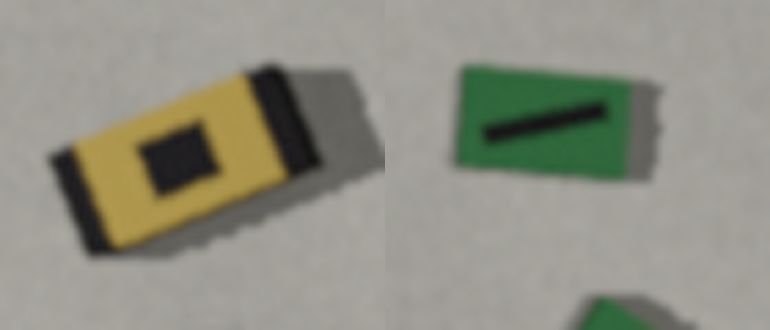

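View pics/c3.png

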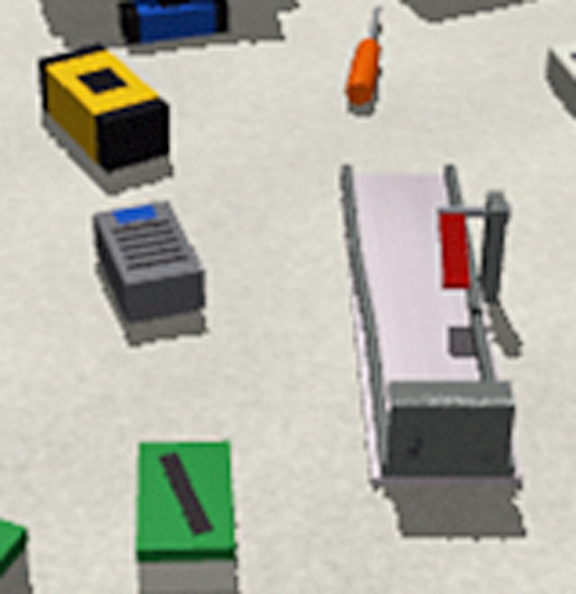

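```bash
cat > h.py <<'E'
import numpy as np,cv2
from scipy.optimize import least_squares
from scipy.spatial.transform import Rotation as R
K={'side':np.array([[439.80045807,0,318.911985],[0,439.80045807,199.0334759],[0,0,1]]),'top':np.array([[393.86462157,0,323.22902593],[0,393.86462157,192.9242828],[0,0,1]])}
T={'side':np.array([[0.9892,-0.0812,0.1222,0.3617],[-0.1466,-0.5114,0.8467,-0.9407],[-0.0063,-0.8555,-0.5178,0.6857],[0,0,0,1]]),'top':np.array([[-0.0304,-0.995,0.0955,0.3954],[-0.9995,0.0295,-0.011,0.0175],[0.0081,-0.0957,-0.9954,1.2068],[0,0,0,1]])}
def proj(c,P):
    P=np.atleast_2d(P);t=T[c];q=(P-t[:3,3])@t[:3,:3];q=q@K[c].T;return q[:,:2]/q[:,2:]
def pose(p,P):
    c,s=np.cos(p[2]),np.sin(p[2]);P=np.atleast_2d(P)
    return np.c_[p[0]+c*P[:,0]-s*P[:,1],p[1]+s*P[:,0]+c*P[:,1],P[:,2]]
def ray(c,uv,z):
    t=T[c];d=t[:3,:3]@np.linalg.inv(K[c])@np.array([*uv,1.]);return t[:3,3]+d*(z-t[2,3])/d[2]
def fit(obs,p0):
    # obs: (cam,u,v,X,Y,Z mm)
    f=lambda p:np.concatenate([(proj(o[0],pose(p,np.array(o[3:])/1e3))[0]-o[1:3]) for o in obs])
    r=least_squares(f,p0,loss='soft_l1');return r.x,r.fun.reshape(-1,2)
E
python3 - <<'E'
from h import *
def t1(u,v):return 270+u/5.5,115+v/5.5
def t2(u,v):return 210+u/5.5,190+v/5.5
def t3(u,v):return 380+(u-385)/5.5,190+v/5.5
def s(u,v):return 260+u/3.6,155+v/3.6
C=[('top',*t1(82,86),-210,42,16),('top',*t1(64,233),-210,-42,16),('top',*t1(690,152),125,37.5,63),('top',*t1(732,154),149,37.5,63),('top',*t1(677,285),125,-37.5,63),
('top',*t1(368,62),-52,53,82),('side',*s(388,405),149,-37.5,63),('side',*s(515,402),149,37.5,63),('side',*s(497,197),-52,53,82),('side',*s(346,168),-210,-42,16),('side',*s(450,168),-210,42,16)]
P=[('top',*t2(50,155),-65,30,48),('top',*t2(90,255),-65,-30,48),('top',*t2(178,158),0,0,48),('side',*s(42,60),-65,-30,48) if 0 else ('side',*s(103,80),0,0,48),
('side',*s(167,98),65,30-60*0,48) if 0 else ('side',*s(104,117),65,-30,48),('side',*s(167,97),65,30,48)]
Q=[('top',*t3(545,122),0,0,34),('top',*t3(630,81),45,28,34),('top',*t3(626,180),45,-28,34),
('side',*s(138,443),-45,-28,34),('side',*s(230,441),-45,28,34),('side',*s(235,548),45,28,34),('side',*s(137,551),45,-28,34)]
for n,o,p0 in(('car',C,(.55,0,-1.6)),('pack',P,(.4,.2,-1.2)),('case',Q,(.4,-.2,-1.6))):
    p,r=fit(o,p0);print(n,p.round(4).tolist());print(r.round(1).tolist())
E
```

```text
car [0.6329, -0.0839, -1.7316]
[[-0.1, -0.7], [-0.6, -0.8], [-0.0, -0.6], [0.4, 0.1], [-0.5, 0.1], [0.1, 1.3], [0.5, 0.5], [-0.1, 1.5], [-0.2, 0.9], [-0.3, -1.3], [-0.4, -1.2]]
pack [0.4381, 0.2435, -1.1878]
[[-1.0, -0.1], [-0.4, 0.5], [0.2, -0.2], [-0.5, 0.1], [0.2, 1.4], [0.7, 1.8]]
case [0.4434, -0.2497, -1.6924]
[[-0.0, -0.3], [0.2, -0.8], [-0.4, -0.1], [-0.0, 0.2], [-0.2, 0.2], [-0.1, 0.1], [-0.4, -0.1]]
```

```bash
cat >> h.py <<'E'
CAR=(0.6329,-0.0839,-1.7316);PK=(0.4381,0.2435,-1.1878);CS=(0.4434,-0.2497,-1.6924)
def box(im,cam,p,b,col,k,off):
    x0,x1,y0,y1,z0,z1=[v/1e3 for v in b]
    V=np.array([[x,y,z] for x in(x0,x1) for y in(y0,y1) for z in(z0,z1)])
    u=(proj(cam,pose(p,V))-off+0.5)*k-0.5
    for a in range(8):
        for bb in(1,2,4):
            if a<a^bb: cv2.line(im,tuple(int(v) for v in u[a].round()),tuple(int(v) for v in u[a^bb].round()),col,1)
def over(src,cam,x0,y0,w,h,k,n,items):
    im=cv2.resize(src[y0:y0+h,x0:x0+w],None,fx=k,fy=k,interpolation=2)
    for p,b,c in items: box(im,cam,p,b,c,k,np.array([x0,y0]))
    cv2.imwrite(n,im)
PB=(-65,65,-30,30,0,48);CB=(-45,45,-28,28,0,34)
E
python3 - <<'E'
from h import *
I=[(CAR,(-210,149,-47,47,0,6),(255,0,255)),(CAR,(125,149,-37.5,37.5,58,63),(0,255,255)),(CAR,(-65,-39,47,59,0,82),(0,255,0)),(PK,PB,(255,255,0)),(CS,CB,(255,0,255))]
over(cv2.imread('pics/top0.png'),'top',210,115,230,145,3.4,'pics/o1.png',I)
over(cv2.imread('pics/side0.png'),'side',260,155,160,175,3.4,'pics/o2.png',I)
E
```

```text
(no output)
```

View pics/o1.png

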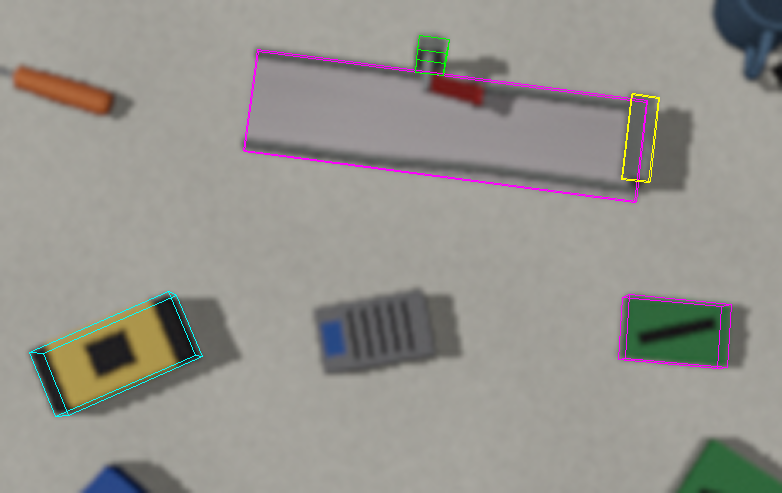

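View pics/o2.png

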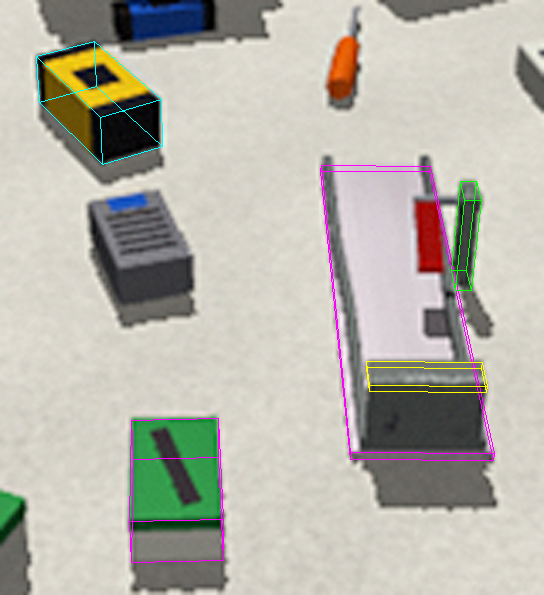

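```bash
cat >> h.py <<'E'
def rel(pos,jaw,cur=None):
    """jaw: world angle of tool z, tool y down. prints shift in tool axes & turn; cur=(pos,rot)"""
    if cur is None:
        from rig import arm
        s=arm.observe();cur=(s['tool_pos'],s['ee_rot'])
    A=R.from_rotvec(cur[1]);d=A.inv().apply(np.array(pos)-cur[0])
    z=np.array([np.cos(jaw),np.sin(jaw),0]);y=np.array([0,0,-1.]);B=R.from_matrix(np.c_[np.cross(y,z),y,z])
    rv=(A.inv()*B).as_rotvec();print('shift',d.round(4),'turn',rv.round(4));return d,rv
def stat():
    from rig import arm
    s=arm.observe();M=R.from_rotvec(s['ee_rot']).as_matrix()
    print('t',s['t'],'p',s['tool_pos'].round(4),'jaw',np.arctan2(M[1,2],M[0,2]).round(4),'y',M[:,1].round(3),'F',s['force'].round(2),'w',round(s['grip_width'],4),'q',s['q'].round(2));return s
E
python3 - <<'E'
from h import *
stat();print(R.from_rotvec([-0.25557153,  2.09423549, -2.09095025]).as_matrix().round(2))
rel((.45,-.25,.23),.383);rel((.45,-.25,.23),.383-np.pi)
E
```

```text
t 0.1 p [ 0.1501 -0.6062  0.2306] jaw -1.3281 y [-0.     0.001 -1.   ] F [ 0.58  0.04 -0.06] w 0.0853 q [ 1.23  0.44  0.02  1.57 -0.01  1.13 -0.08]
[[-0.97 -0.    0.24]
 [-0.24  0.   -0.97]
 [ 0.   -1.   -0.  ]]
shift [-0.3767  0.001  -0.2737] turn [ 1.2000e-03 -1.7111e+00 -1.1000e-03]
shift [-0.3767  0.001  -0.2737] turn [1.1000e-03 1.4305e+00 1.1000e-03]
```

```bash
python3 -m creep '[[-0.04,0,-0.03,0,-0.09,0,1],[-0.08,0,-0.06,0,-0.18,0,1],[-0.12,0,-0.09,0,-0.27,0,1],[-0.16,0,-0.12,0,-0.36,0,1],[-0.20,0,-0.15,0,-0.45,0,1],[-0.24,0,-0.18,0,-0.54,0,1],[-0.28,0,-0.20,0,-0.63,0,1],[-0.32,0,-0.23,0,-0.72,0,1],[-0.35,0,-0.255,0,-0.80,0,1],[-0.377,0,-0.274,0,-0.86,0,1],[-0.377,0,-0.274,0,-0.86,0,1],[-0.377,0,-0.274,0,-0.86,0,1]]' 40
python3 - <<'E'
from h import *
stat();rel((PK[0],PK[1],.15),PK[2]+np.pi/2)
E
```

```text
t: 1.3
tool_pos: [0.4504, -0.2496, 0.231]
ee_rot: [-0.951, 1.545, -1.544]
force: [-1.2, -0.4, -0.1]
grip_width: 0.0852
t 1.3 p [ 0.4504 -0.2496  0.231 ] jaw -0.4668 y [-0.001  0.    -1.   ] F [-1.21 -0.4  -0.07] w 0.0852 q [ 0.68  0.28 -0.35  1.82  0.11  1.06 -0.17]
shift [-0.4348  0.0811 -0.2328] turn [ 7.000e-04 -8.498e-01 -2.000e-04]
```

```bash
python3 -m creep '[[-0.04,0,-0.021,0,-0.08,0,1],[-0.08,0,-0.042,0,-0.16,0,1],[-0.12,0,-0.063,0,-0.24,0,1],[-0.16,0,-0.085,0,-0.32,0,1],[-0.20,0.01,-0.107,0,-0.40,0,1],[-0.24,0.02,-0.13,0,-0.48,0,1],[-0.28,0.03,-0.15,0,-0.56,0,1],[-0.32,0.04,-0.17,0,-0.64,0,1],[-0.36,0.05,-0.193,0,-0.72,0,1],[-0.40,0.06,-0.214,0,-0.8,0,1],[-0.435,0.08,-0.233,0,-0.85,0,1],[-0.435,0.08,-0.233,0,-0.85,0,1]]'
python3 - <<'E'
from h import *
from rig import arm
for n in("side","top"):
    d=arm.get_image(n);cv2.imwrite(f"pics/{n}1.png",d["image"][:,:,::-1])
stat();rel((PK[0],PK[1],.018),PK[2]+np.pi/2)
I=[(PK,PB,(255,255,0))]
over(cv2.imread('pics/side1.png'),'side',200,80,160,140,4,'pics/o3.png',I)
E
```

```text
t: 2.5
tool_pos: [0.4371, 0.2472, 0.1495]
ee_rot: [-1.368, 0.922, -0.916]
force: [-0.4, 0.2, 0.3]
grip_width: 0.0854
t 2.6 p [0.4385 0.2425 0.1504] jaw 0.3816 y [-0.002 -0.001 -1.   ] F [ 0.48 -0.02  0.82] w 0.0856 q [-0.08  0.42 -0.7   1.93  0.34  0.92 -0.56]
shift [-0.0011  0.1324  0.0003] turn [ 0.002  -0.0014  0.0006]
```

View pics/o3.png

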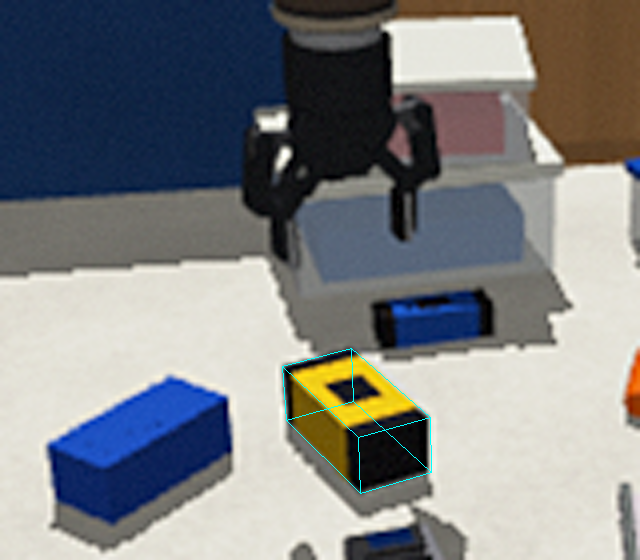

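```bash
python3 -m creep '[[0,0.03,0,0,0,0,1],[0,0.06,0,0,0,0,1],[0,0.09,0,0,0,0,1],[0,0.11,0,0,0,0,1],[0,0.125,0,0,0,0,1],[0,0.136,0,0,0,0,1],[0,0.136,0,0,0,0,1]]'
python3 -m creep '[[0,0,0,0,0,0,0.55],[0,0,0,0,0,0,0.4],[0,0,0,0,0,0,0.4],[0,0,0,0,0,0,0.4],[0,0,0,0,0,0,0.4],[0,0,0,0,0,0,0.4],[0,0,0,0,0,0,0.4]]' 60
python3 -c "
from h import *
stat()"
```

```text
t: 3.3
tool_pos: [0.4389, 0.2411, 0.0145]
ee_rot: [-1.367, 0.926, -0.926]
force: [0.2, 0.3, 0.6]
grip_width: 0.086
t: 4.0
tool_pos: [0.4393, 0.2431, 0.0164]
ee_rot: [-1.365, 0.923, -0.925]
force: [-1.2, -2.1, 5.8]
grip_width: 0.0592
t 4.0 p [0.4393 0.2431 0.0164] jaw 0.3812 y [ 0.001 -0.    -1.   ] F [-1.19 -2.07  5.76] w 0.0592 q [-0.2   0.6  -0.56  2.05  0.54  0.64 -0.74]
```

```bash
python3 -m creep '[[0,-0.01,0,0,0,0,0.4],[0,-0.03,0,0,0,0,0.4],[0,-0.06,0,0,0,0,0.4],[0,-0.09,0,0,0,0,0.4],[0,-0.12,0,0,0,0,0.4],[0,-0.14,0,0,0,0,0.4],[0,-0.14,0,0,0,0,0.4]]'
python3 - <<'E'
from h import *
from rig import arm
d=arm.get_image("side");cv2.imwrite("pics/side2.png",d["image"][:,:,::-1])
s=stat();t=pose(CAR,[-.135,0,.15])[0];print(t);rel(t,CAR[2]+np.pi/2)
M=cv2.imread('pics/side2.png')[60:260,180:420];cv2.imwrite('pics/s2.png',cv2.resize(M,None,fx=3,fy=3))
E
```

```text
t: 4.7
tool_pos: [0.4397, 0.2442, 0.1583]
ee_rot: [-1.362, 0.921, -0.925]
force: [0.7, 0.6, -6.4]
grip_width: 0.059
t 4.75 p [0.439  0.2433 0.1564] jaw 0.3816 y [ 0.002  0.001 -1.   ] F [ 0.4  -0.25 -6.41] w 0.0591 q [-0.07  0.41 -0.71  1.92  0.33  0.93 -0.56]
[0.65451506 0.04935835 0.15      ]
shift [0.2602 0.0068 0.1277] turn [-2.400e-03  5.424e-01 -5.000e-04]
```

View pics/s2.png

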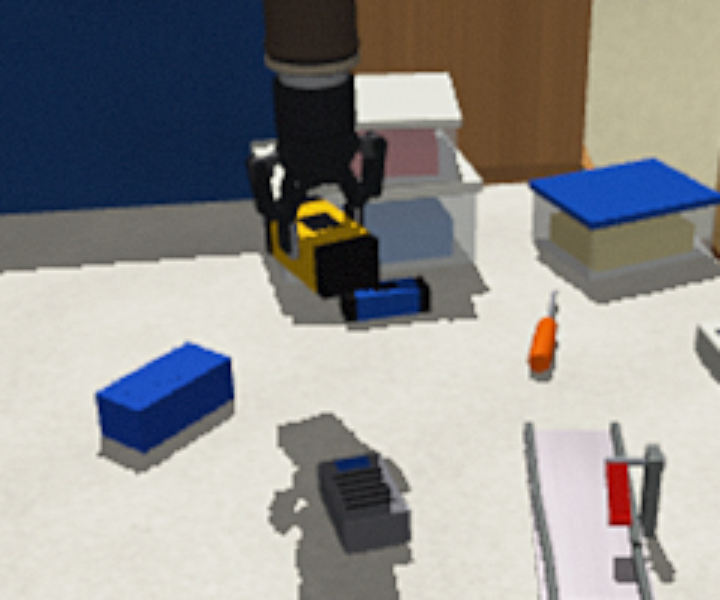

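```bash
python3 -m creep '[[0.02,0,0.01,0,0.05,0,0.4],[0.05,0,0.024,0,0.11,0,0.4],[0.085,0,0.042,0,0.18,0,0.4],[0.12,0,0.06,0,0.25,0,0.4],[0.155,0,0.077,0,0.33,0,0.4],[0.19,0,0.094,0,0.41,0,0.4],[0.22,0,0.11,0,0.47,0,0.4],[0.245,0,0.12,0,0.52,0,0.4],[0.26,0,0.128,0,0.542,0,0.4],[0.26,0,0.128,0,0.542,0,0.4],[0.26,0,0.128,0,0.542,0,0.4]]'
python3 - <<'E'
from h import *
from rig import arm
for n in("side","top"):
    d=arm.get_image(n);cv2.imwrite(f"pics/{n}3.png",d["image"][:,:,::-1])
s=stat();t=pose(CAR,[-.138,0,.15])[0];rel(t,CAR[2]+np.pi/2)
p=(s['tool_pos'][0],s['tool_pos'][1],CAR[2]);z=1e3*(s['tool_pos'][2]-.0164)
I=[(p,(-65,65,-30,30,z,z+48),(255,0,255))]
over(cv2.imread('pics/side3.png'),'side',320,60,130,190,3,'pics/a.png',I)
over(cv2.imread('pics/top3.png'),'top',250,100,130,190,3,'pics/b.png',I)
cv2.imwrite('pics/o4.png',np.hstack([cv2.imread('pics/a.png'),cv2.imread('pics/b.png')]))
E
```

```text
t: 5.85
tool_pos: [0.6533, 0.049, 0.1531]
ee_rot: [-1.132, 1.329, -1.326]
force: [-0.3, 1.5, -5.8]
grip_width: 0.059
t 5.95 p [0.6531 0.0504 0.1541] jaw -0.1587 y [-0.002  0.    -1.   ] F [ 0.13  1.05 -6.38] w 0.0593 q [ 0.15  0.6  -0.48  1.55  0.31  1.07 -0.57]
shift [-0.0022  0.0041  0.0016] turn [0.0023 0.0021 0.0002]
```

View pics/o4.png

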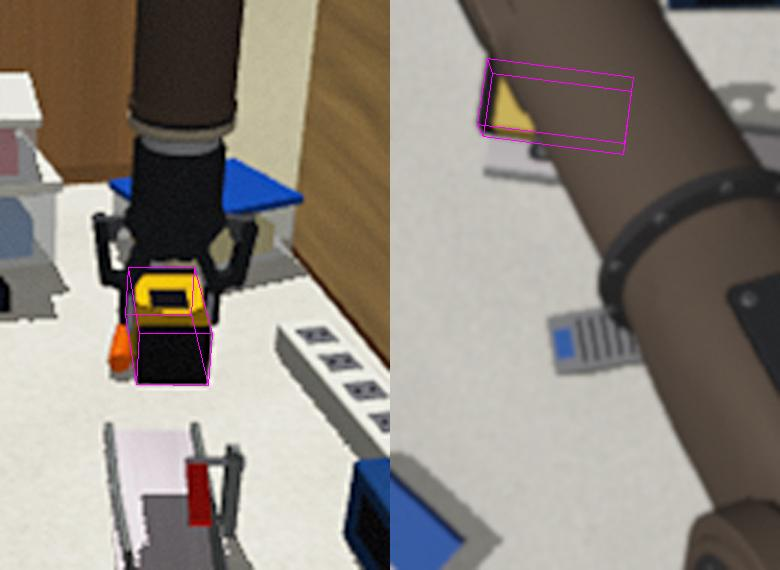

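```bash
python3 -m creep '[[-0.002,0.02,0.002,0,0,0,0.4],[-0.002,0.05,0.002,0,0,0,0.4],[-0.002,0.08,0.002,0,0,0,0.4],[-0.002,0.1,0.002,0,0,0,0.4],[-0.002,0.11,0.002,0,0,0,0.4],[-0.002,0.11,0.002,0,0,0,0.4],[-0.002,0.11,0.002,0,0,0,0.4]]'
python3 - <<'E'
from h import *
from rig import arm
for n in("side",):
    d=arm.get_image(n);cv2.imwrite(f"pics/{n}4.png",d["image"][:,:,::-1])
s=stat();t=pose(CAR,[-.138,0,.0224])[0];rel(t,CAR[2]+np.pi/2)
p=(s['tool_pos'][0],s['tool_pos'][1],CAR[2]);z=1e3*(s['tool_pos'][2]-.0164)
over(cv2.imread('pics/side4.png'),'side',330,120,100,180,4,'pics/a.png',[(p,(-65,65,-30,30,z,z+48),(255,0,255))])
E
```

```text
t: 6.65
tool_pos: [0.6571, 0.0519, 0.0463]
ee_rot: [-1.128, 1.325, -1.326]
force: [0.5, -0.1, -5.1]
grip_width: 0.059
t 6.7 p [0.6575 0.0519 0.0467] jaw -0.1597 y [ 0.002  0.    -1.   ] F [ 0.21 -0.39 -5.77] w 0.0586 q [ 0.12  0.72 -0.44  1.63  0.38  0.87 -0.63]
shift [-0.      0.0243 -0.0026] turn [-0.002   0.0011 -0.0008]
```

View pics/a.png

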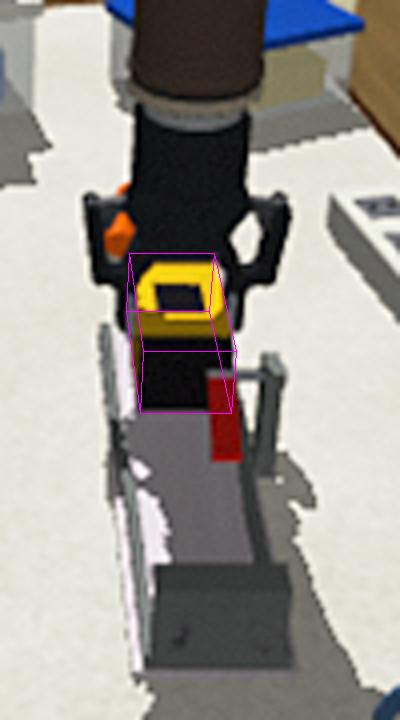

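```bash
python3 -m creep '[[0,0.006,-0.001,0,0,0,0.4],[0,0.012,-0.001,0,0,0,0.4],[0,0.016,-0.001,0,0,0,0.4],[0,0.019,-0.001,0,0,0,0.4],[0,0.021,-0.001,0,0,0,0.4],[0,0.021,-0.001,0,0,0,0.4]]'
python3 -c "
from h import *
s=stat();t=pose(CAR,[-.138,0,.0224])[0];rel(t,CAR[2]+np.pi/2)"
```

```text
t: 7.3
tool_pos: [0.6555, 0.0514, 0.0239]
ee_rot: [-1.13, 1.327, -1.326]
force: [0.2, -0.4, -5.8]
grip_width: 0.0588
t 7.3 p [0.6555 0.0514 0.0239] jaw -0.1601 y [-0.001 -0.    -1.   ] F [ 0.21 -0.41 -5.81] w 0.0588 q [ 0.11  0.75 -0.43  1.65  0.39  0.83 -0.64]
shift [-0.0008  0.0015 -0.0006] turn [0.0005 0.0007 0.0002]
```

```bash
python3 -m creep '[[0,0.001,0,0,0,0,0.4],[0,0.002,0,0,0,0,0.4],[0,0.003,0,0,0,0,0.4],[0,0.003,0,0,0,0,0.4]]'
python3 -c "
from h import *
s=stat()"
```

```text
t: 7.7
tool_pos: [0.6558, 0.0515, 0.0225]
ee_rot: [-1.129, 1.326, -1.327]
force: [-4.1, -1.0, 5.5]
grip_width: 0.0586
t 7.7 p [0.6558 0.0515 0.0225] jaw -0.1602 y [ 0.001 -0.    -1.   ] F [-4.11 -0.97  5.55] w 0.0586 q [ 0.11  0.75 -0.43  1.65  0.39  0.83 -0.64]
```

```bash
python3 -m creep '[[0,-0.001,0,0,0,0,0.75],[0,-0.001,0,0,0,0,0.9],[0,-0.001,0,0,0,0,1],[0,-0.001,0,0,0,0,1],[0,-0.001,0,0,0,0,1],[0,-0.02,0,0,0,0,1],[0,-0.05,0,0,0,0,1],[0,-0.08,0,0,0,0,1],[0,-0.1,0,0,0,0,1],[0,-0.12,0,0,0,0,1],[0,-0.12,0,0,0,0,0.5]]'
python3 - <<'E'
from h import *
from rig import arm
for n in("side",):
    d=arm.get_image(n);cv2.imwrite(f"pics/{n}5.png",d["image"][:,:,::-1])
s=stat()
p=(*pose(CAR,[-.138,0,0])[0][:2],CAR[2])
over(cv2.imread('pics/side5.png'),'side',330,120,100,140,5,'pics/a.png',[(p,(-65,65,-30,30,6,54),(255,0,255))])
E
```

```text
t: 8.8
tool_pos: [0.6574, 0.052, 0.1444]
ee_rot: [-1.125, 1.323, -1.328]
force: [0.7, 0.1, 0.5]
grip_width: 0.073
t 8.85 p [0.6565 0.0517 0.1425] jaw -0.1602 y [ 0.003  0.    -1.   ] F [-0.07 -0.03 -0.23] w 0.0663 q [ 0.15  0.62 -0.48  1.56  0.31  1.04 -0.58]
```

View pics/a.png

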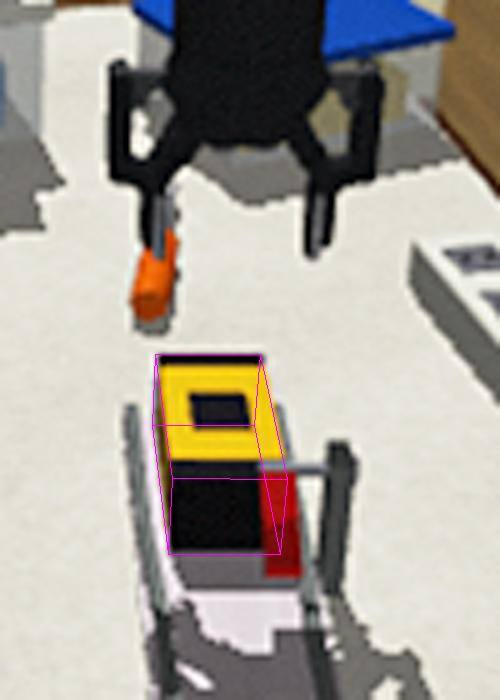

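Run:
```python
from h import *
rel(pose(CAR,[-.235,-.012,.14])[0],CAR[2]+np.pi/2)
```

```text
shift [-0.0974  0.0026 -0.0135] turn [-0.0026  0.0006 -0.0007]
```

```bash
python3 -m creep '[[-0.03,0,-0.004,0,0,0,0.2],[-0.06,0,-0.009,0,0,0,0],[-0.085,0,-0.013,0,0,0,0],[-0.097,0,-0.013,0,0,0,0],[-0.097,0,-0.013,0,0,0,0],[-0.097,0,-0.013,0,0,0,0],[-0.097,0,-0.013,0,0,0,0]]'
python3 - <<'E'
from h import *
from rig import arm
d=arm.get_image("side");cv2.imwrite("pics/side6.png",d["image"][:,:,::-1])
s=stat();rel(pose(CAR,[-.235,-.012,.042])[0],CAR[2]+np.pi/2)
p=(s['tool_pos'][0],s['tool_pos'][1],CAR[2]);z=1e3*s['tool_pos'][2]
over(cv2.imread('pics/side6.png'),'side',330,90,100,110,5,'pics/a.png',[(p,(-11,11,-15,15,z,z+1),(255,0,255)),(p,(-38,38,-43,43,z+72,z+73),(255,0,255)),(p,(-1,1,-43,43,z+45,z+46),(0,0,255))])
E
```

```text
t: 9.55
tool_pos: [0.6586, 0.1469, 0.1408]
ee_rot: [-1.129, 1.327, -1.329]
force: [0.2, -0.9, 0.7]
grip_width: -0.0001
t 9.6 p [0.6586 0.147  0.141 ] jaw -0.1625 y [-0.    -0.001 -1.   ] F [ 0.51 -0.48 -0.96] w -0.0003 q [-0.    0.64 -0.48  1.51  0.32  1.07 -0.72]
shift [-0.0031  0.0989 -0.0004] turn [ 0.0001 -0.0017  0.0013]
```

View pics/a.png

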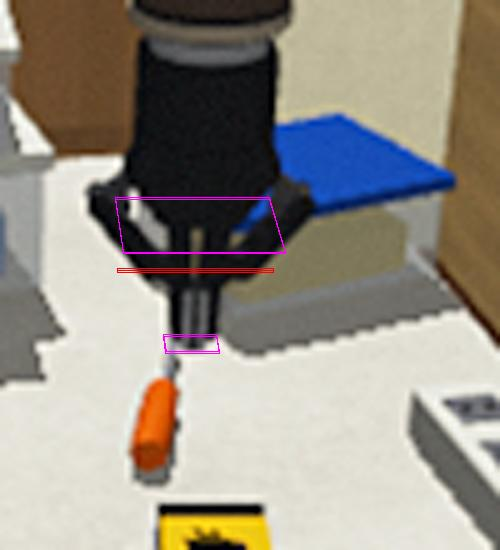

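```bash
python3 -m creep '[[0,0.03,0,0,0,0,0],[0,0.06,0,0,0,0,0],[0,0.085,0,0,0,0,0],[0,0.099,0,0,0,0,0],[0,0.099,0,0,0,0,0],[0,0.099,0,0,0,0,0]]'
python3 - <<'E'
from h import *
from rig import arm
s=stat()
c=np.array(s['tool_pos']);q=c[:2]-CAR[:2];a=CAR[2];print('car x,y',q@[np.cos(a),np.sin(a)],q@[-np.sin(a),np.cos(a)])
A=R.from_rotvec(s['ee_rot']).inv();print(A.apply([np.cos(a),np.sin(a),0]),A.apply([-np.sin(a),np.cos(a),0]))
E
```

```text
t: 10.2
tool_pos: [0.6589, 0.1491, 0.0431]
ee_rot: [-1.128, 1.326, -1.327]
force: [-0.5, 0.2, 1.3]
grip_width: 0.0003
t 10.2 p [0.6589 0.1491 0.0431] jaw -0.1607 y [ 0.001  0.    -1.   ] F [-0.45  0.22  1.32] w 0.0003 q [-0.03  0.75 -0.44  1.59  0.38  0.89 -0.77]
car x,y -0.23414935041626855 -0.011670502062847338
[ 9.99999932e-01 -3.50552475e-04 -1.12658461e-04] [1.12932010e-04 7.80414430e-04 9.99999689e-01]
```

```bash
python3 -m creep '[[0.01,0,0,0,0,0,0],[0.02,0,0,0,0,0,0],[0.03,0,0,0,0,0,0],[0.04,0,0,0,0,0,0],[0.05,0,0,0,0,0,0],[0.06,0,0,0,0,0,0],[0.07,0,0,0,0,0,0],[0.08,0,0,0,0,0,0],[0.09,0,0,0,0,0,0],[0.10,0,0,0,0,0,0],[0.11,0,0,0,0,0,0],[0.12,0,0,0,0,0,0]]'
cat >> h.py <<'E'
def cp():
    s=stat();q=np.array(s['tool_pos'])[:2]-CAR[:2];a=CAR[2];print('car x,y',(q@[np.cos(a),np.sin(a)]).round(4),(q@[-np.sin(a),np.cos(a)]).round(4));return s
E
python3 - <<'E'
from h import *
from rig import arm
d=arm.get_image("side");cv2.imwrite("pics/side7.png",d["image"][:,:,::-1])
cp();over(cv2.imread('pics/side7.png'),'side',320,130,110,170,4,'pics/a.png',[])
E
```

```text
t: 11.4
tool_pos: [0.6399, 0.0322, 0.0437]
ee_rot: [-1.126, 1.325, -1.324]
force: [0.4, 7.2, 3.6]
grip_width: -0.0003
t 11.45 p [0.6397 0.0295 0.0435] jaw -0.1611 y [ 0.002  0.001 -1.   ] F [-0.79  6.78  6.02] w 0.0001 q [ 0.16  0.7  -0.45  1.69  0.39  0.84 -0.61]
car x,y -0.113 -0.0115
```

View pics/a.png

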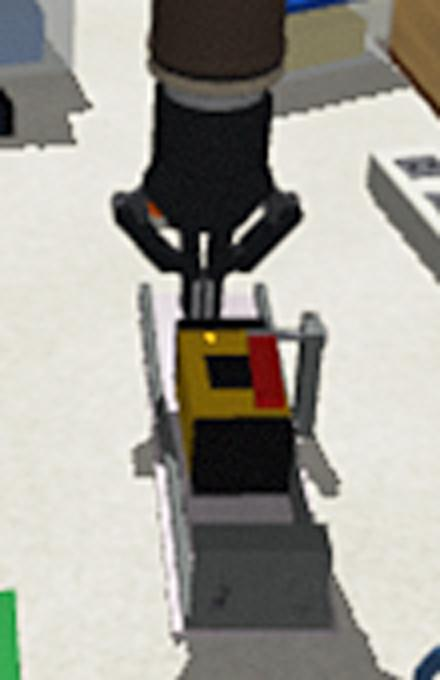

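```bash
python3 -m creep '[[0.01,0,0,0,0,0,0],[0.02,0,0,0,0,0,0],[0.03,0,0,0,0,0,0],[0.04,0,0,0,0,0,0],[0.05,0,0,0,0,0,0],[0.06,0,0,0,0,0,0],[0.07,0,0,0,0,0,0],[0.08,0,0,0,0,0,0],[0.088,0,0,0,0,0,0],[0.095,0,0,0,0,0,0],[0.1,0,0,0,0,0,0]]'
python3 - <<'E'
from h import *
from rig import arm
d=arm.get_image("side");cv2.imwrite("pics/side8.png",d["image"][:,:,::-1])
cp();over(cv2.imread('pics/side8.png'),'side',320,130,110,170,4,'pics/a.png',[])
E
```

```text
t: 12.55
tool_pos: [0.6239, -0.0665, 0.0435]
ee_rot: [-1.126, 1.325, -1.325]
force: [0.8, 7.7, 4.1]
grip_width: 0.0001
t 12.6 p [ 0.6237 -0.0676  0.0435] jaw -0.1601 y [ 0.002  0.002 -1.   ] F [-0.8   7.85  5.67] w -0.0 q [ 0.33  0.69 -0.46  1.72  0.39  0.82 -0.47]
car x,y -0.0146 -0.0117
```

View pics/a.png

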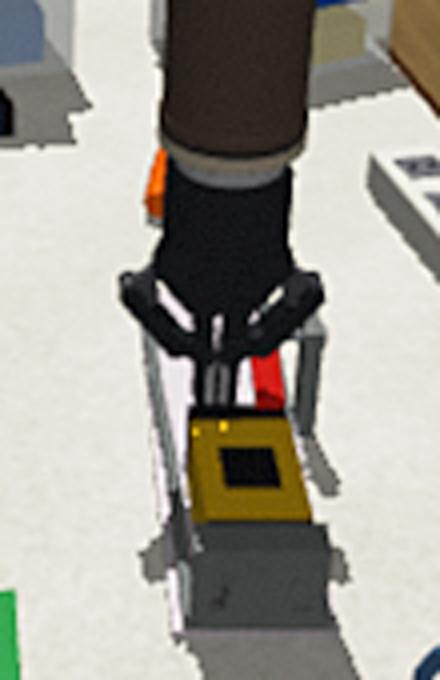

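```bash
python3 -m creep '[[0.003,0,0,0,0,0,0],[0.006,0,0,0,0,0,0],[0.009,0,0,0,0,0,0],[0.009,0,0,0,0,0,0]]'
python3 -c "
from h import *
cp()"
python3 -m creep '[[0.0015,0,0,0,0,0,0],[0.003,0,0,0,0,0,0],[0.003,0,0,0,0,0,0]]'
python3 - <<'E'
from h import *
from rig import arm
d=arm.get_image("side");cv2.imwrite("pics/side9.png",d["image"][:,:,::-1])
cp();over(cv2.imread('pics/side9.png'),'side',340,180,90,110,6,'pics/a.png',[])
E
```

```text
t: 13.0
tool_pos: [0.6223, -0.0758, 0.0434]
ee_rot: [-1.127, 1.325, -1.325]
force: [-0.1, 5.8, 3.6]
grip_width: -0.0001
t 13.0 p [ 0.6223 -0.0758  0.0434] jaw -0.1595 y [ 0.002  0.002 -1.   ] F [-0.07  5.76  3.58] w -0.0001 q [ 0.34  0.69 -0.46  1.72  0.39  0.82 -0.46]
car x,y -0.0063 -0.0117
t: 13.3
tool_pos: [0.6219, -0.0784, 0.0434]
ee_rot: [-1.127, 1.325, -1.325]
force: [0.2, 6.9, 4.5]
grip_width: -0.0002
t 13.35 p [ 0.6219 -0.0784  0.0434] jaw -0.1592 y [ 0.002  0.002 -1.   ] F [-0.53  6.22  4.5 ] w -0.0004 q [ 0.34  0.69 -0.46  1.72  0.39  0.82 -0.45]
car x,y -0.0037 -0.0117
```

View pics/a.png

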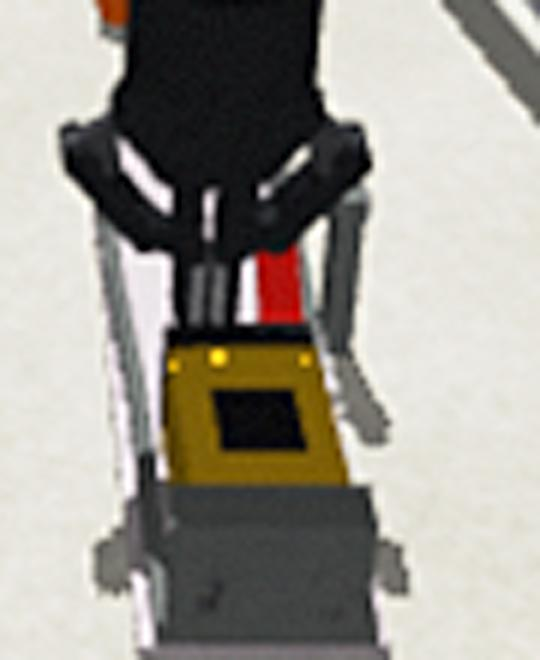

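```bash
python3 -m creep '[[0.001,0,0,0,0,0,0],[0.002,0,0,0,0,0,0],[0.002,0,0,0,0,0,0]]'
python3 -c "
from h import *
cp()"
python3 -m creep '[[0.001,0,0,0,0,0,0],[0.002,0,0,0,0,0,0],[0.002,0,0,0,0,0,0]]'
python3 -c "
from h import *
cp()"
```

```text
t: 13.65
tool_pos: [0.6219, -0.0786, 0.0435]
ee_rot: [-1.126, 1.325, -1.323]
force: [1.5, 11.1, 3.6]
grip_width: -0.0001
t 13.65 p [ 0.6219 -0.0786  0.0435] jaw -0.1579 y [ 0.003  0.004 -1.   ] F [ 1.54 11.13  3.6 ] w -0.0001 q [ 0.35  0.69 -0.46  1.72  0.39  0.82 -0.45]
car x,y -0.0035 -0.0117
t: 13.95
tool_pos: [0.6219, -0.0787, 0.0435]
ee_rot: [-1.124, 1.324, -1.32]
force: [2.2, 15.1, 1.4]
grip_width: 0.0
t 13.95 p [ 0.6219 -0.0787  0.0435] jaw -0.1566 y [ 0.003  0.006 -1.   ] F [ 2.17 15.14  1.36] w 0.0 q [ 0.35  0.69 -0.46  1.72  0.39  0.82 -0.44]
car x,y -0.0034 -0.0117
```

```bash
python3 -m creep '[[-0.006,0,0,0,0,0,0],[-0.015,0,0,0,0,0,0],[-0.025,0,0,0,0,0,0],[-0.03,-0.03,0,0,0,0,0],[-0.03,-0.07,0,0,0,0,0],[-0.03,-0.11,0,0,0,0,0],[-0.03,-0.15,0,0,0,0,0.5],[-0.07,-0.17,0,0,0,0,1],[-0.11,-0.17,0,0,0,0,1],[-0.11,-0.17,0,0,0,0,1]]'
python3 - <<'E'
from h import *
from rig import arm
for n in("side","top"):
    d=arm.get_image(n);cv2.imwrite(f"pics/{n}10.png",d["image"][:,:,::-1])
cp()
p=(*pose(CAR,[.076,0,0])[0][:2],CAR[2])
over(cv2.imread('pics/side10.png'),'side',345,180,80,110,5,'pics/a.png',[(p,(-65,65,-30,30,6,54),(255,0,255))])
over(cv2.imread('pics/top10.png'),'top',330,125,80,110,5,'pics/b.png',[(p,(-65,65,-30,30,6,54),(255,0,255))])
cv2.imwrite('pics/o4.png',np.hstack([cv2.imread('pics/a.png'),cv2.imread('pics/b.png')]))
E
```

```text
t: 14.95
tool_pos: [0.6383, 0.0328, 0.2138]
ee_rot: [-1.129, 1.321, -1.318]
force: [-0.3, 1.5, -0.5]
grip_width: 0.0583
t 15.05 p [0.6379 0.0263 0.2122] jaw -0.1576 y [-0. -0. -1.] F [-0.37 -0.63 -0.8 ] w 0.0722 q [ 0.22  0.53 -0.53  1.53  0.28  1.16 -0.52]
car x,y -0.1096 -0.0127
```

View pics/o4.png

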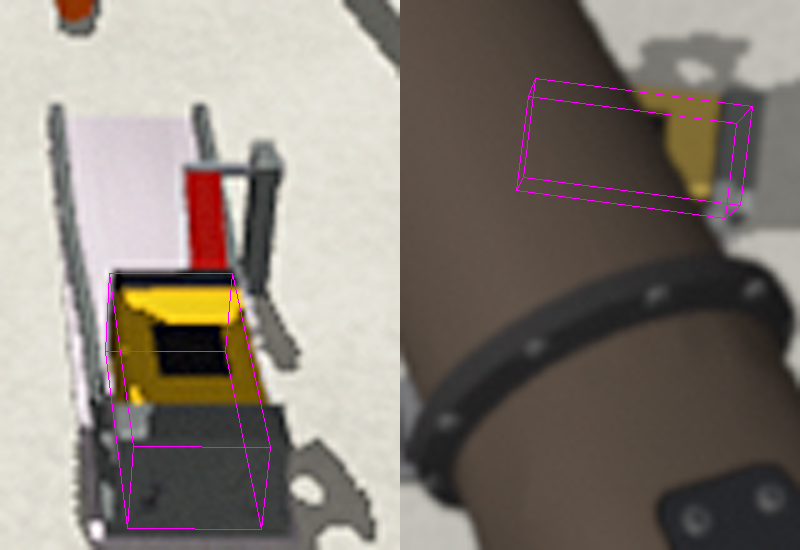

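Run:
```python
from h import *
rel((CS[0],CS[1],.15),CS[2]+np.pi/2)
```

```text
shift [ 0.3031  0.0624 -0.1488] turn [ 0.0003 -0.036   0.0004]
```

```bash
python3 -m creep '[[0.03,0,-0.015,0,-0.01,0,1],[0.065,0,-0.032,0,-0.02,0,1],[0.1,0,-0.05,0,-0.03,0,1],[0.14,0,-0.07,0,-0.036,0,1],[0.18,0,-0.09,0,-0.036,0,1],[0.22,0.01,-0.11,0,-0.036,0,1],[0.25,0.03,-0.125,0,-0.036,0,1],[0.28,0.045,-0.138,0,-0.036,0,1],[0.295,0.055,-0.145,0,-0.036,0,1],[0.303,0.062,-0.149,0,-0.036,0,1],[0.303,0.062,-0.149,0,-0.036,0,1],[0.303,0.062,-0.149,0,-0.036,0,1]]' 25
python3 - <<'E'
from h import *
from rig import arm
for n in("side","top"):
    d=arm.get_image(n);cv2.imwrite(f"pics/{n}11.png",d["image"][:,:,::-1])
stat();rel((CS[0],CS[1],.009),CS[2]+np.pi/2)
over(cv2.imread('pics/side11.png'),'side',190,180,240,150,3.3,'pics/a.png',[(CS,CB,(255,0,255))])
E
```

```text
t: 16.25
tool_pos: [0.4439, -0.2494, 0.1507]
ee_rot: [-1.148, 1.299, -1.299]
force: [1.2, 0.3, -0.6]
grip_width: 0.0855
t 16.35 p [ 0.4443 -0.2492  0.151 ] jaw -0.1217 y [ 0.002  0.    -1.   ] F [ 0.25  0.11 -0.56] w 0.0858 q [ 0.8   0.39 -0.5   1.92  0.24  0.89  0.05]
shift [ 0.0007  0.142  -0.001 ] turn [-0.0015 -0.0001 -0.0002]
```

View pics/a.png

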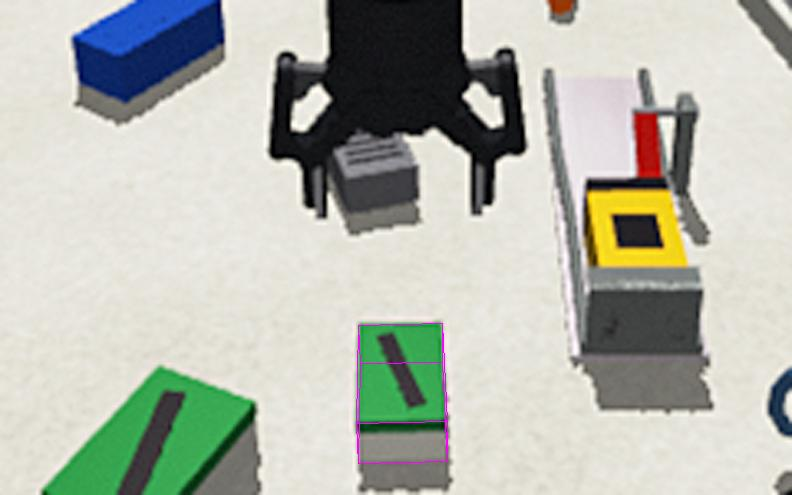

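View pics/top11.png

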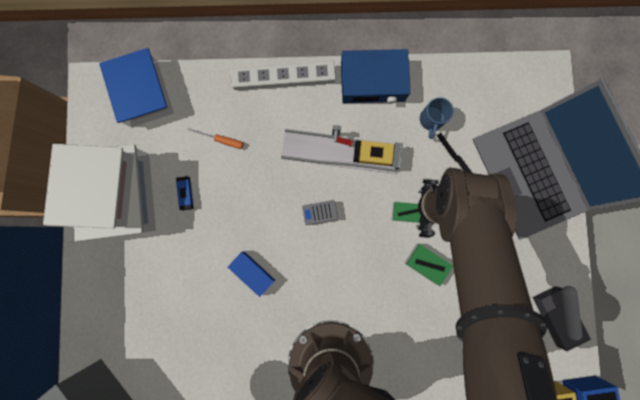

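```bash
python3 -m creep '[[0,0.03,-0.001,0,0,0,1],[0,0.06,-0.001,0,0,0,1],[0,0.09,-0.001,0,0,0,1],[0,0.115,-0.001,0,0,0,1],[0,0.132,-0.001,0,0,0,1],[0,0.142,-0.001,0,0,0,1],[0,0.142,-0.001,0,0,0,1]]'
python3 -m creep '[[0,0,0,0,0,0,0.6],[0,0,0,0,0,0,0.4],[0,0,0,0,0,0,0.4],[0,0,0,0,0,0,0.4],[0,0,0,0,0,0,0.4],[0,0,0,0,0,0,0.4],[0,0,0,0,0,0,0.4]]' 25
python3 -c "
from h import *
stat()"
```

```text
t: 17.05
tool_pos: [0.4421, -0.2494, 0.0077]
ee_rot: [-1.149, 1.3, -1.298]
force: [-0.6, 0.5, 0.2]
grip_width: 0.0853
t: 17.75
tool_pos: [0.4426, -0.2506, 0.0094]
ee_rot: [-1.147, 1.298, -1.302]
force: [-0.8, 1.2, 6.4]
grip_width: 0.0556
t 17.75 p [ 0.4426 -0.2506  0.0094] jaw -0.1241 y [ 0.002 -0.001 -1.   ] F [-0.84  1.25  6.44] w 0.0556 q [ 0.7   0.59 -0.39  2.04  0.4   0.58 -0.09]
```

```bash
python3 -m creep '[[0,-0.01,0,0,0,0,0.4],[0,-0.03,0,0,0,0,0.4],[0,-0.06,0,0,0,0,0.4],[0,-0.09,0,0,0,0,0.4],[0,-0.12,0,0,0,0,0.4],[0,-0.14,0,0,0,0,0.4],[0,-0.15,0,0,0,0,0.4],[0,-0.15,0,0,0,0,0.4]]'
python3 - <<'E'
from h import *
from rig import arm
d=arm.get_image("side");cv2.imwrite("pics/side12.png",d["image"][:,:,::-1])
s=stat();rel(pose(CAR,[.068,0,.16])[0],CAR[2]+np.pi/2)
p=(s['tool_pos'][0],s['tool_pos'][1],CS[2]);z=1e3*(s['tool_pos'][2]-.0094)
over(cv2.imread('pics/side12.png'),'side',230,130,200,150,3.3,'pics/a.png',[(p,(-45,45,-28,28,z,z+34),(255,0,255))])
E
```

```text
t: 18.55
tool_pos: [0.4424, -0.2507, 0.1598]
ee_rot: [-1.147, 1.298, -1.302]
force: [-1.4, -0.7, -0.3]
grip_width: 0.0553
t 18.6 p [ 0.4417 -0.2505  0.1586] jaw -0.1244 y [ 0.001 -0.001 -1.   ] F [-0.44 -0.17 -1.93] w 0.0554 q [ 0.81  0.38 -0.51  1.92  0.23  0.91  0.06]
shift [-0.1211 -0.0014  0.1666] turn [-0.0006  0.0364  0.0006]
```

View pics/a.png

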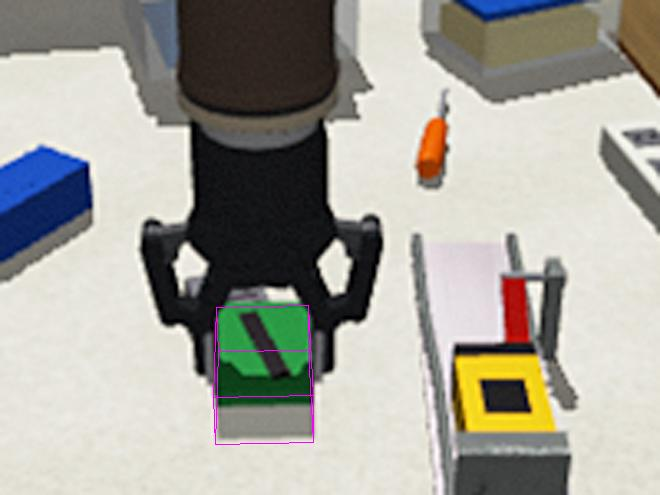

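```bash
python3 -m creep '[[-0.01,0,0.015,0,0.006,0,0.4],[-0.025,0,0.036,0,0.012,0,0.4],[-0.045,0,0.062,0,0.018,0,0.4],[-0.065,0,0.09,0,0.024,0,0.4],[-0.085,0,0.117,0,0.03,0,0.4],[-0.1,0,0.138,0,0.036,0,0.4],[-0.112,0,0.155,0,0.036,0,0.4],[-0.121,0,0.166,0,0.036,0,0.4],[-0.121,0,0.166,0,0.036,0,0.4],[-0.121,0,0.166,0,0.036,0,0.4]]'
python3 - <<'E'
from h import *
from rig import arm
d=arm.get_image("side");cv2.imwrite("pics/side13.png",d["image"][:,:,::-1])
s=cp();rel(pose(CAR,[.068,0,.0634])[0],CAR[2]+np.pi/2)
p=(s['tool_pos'][0],s['tool_pos'][1],CAR[2]);z=1e3*(s['tool_pos'][2]-.0094)
over(cv2.imread('pics/side13.png'),'side',320,130,110,170,3.3,'pics/a.png',[(p,(-45,45,-28,28,z,z+34),(255,0,255))])
E
```

```text
t: 19.6
tool_pos: [0.6206, -0.1512, 0.1573]
ee_rot: [-1.131, 1.327, -1.325]
force: [-0.2, 0.2, -2.0]
grip_width: 0.0556
t 19.65 p [ 0.6203 -0.1518  0.1576] jaw -0.1609 y [-0.002 -0.001 -1.   ] F [ 0.38  0.78 -0.52] w 0.0557 q [ 0.47  0.57 -0.48  1.59  0.29  1.05 -0.25]
car x,y 0.069 -0.0015
shift [-0.0011  0.0942  0.0017] turn [ 0.0016 -0.0001  0.0008]
```

View pics/a.png

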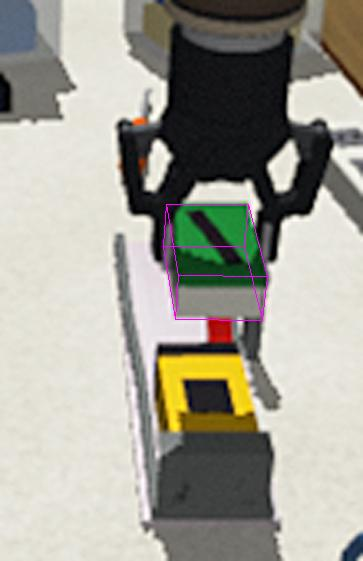

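```bash
python3 -m creep '[[-0.002,0.02,0.001,0,0,0,0.4],[-0.003,0.04,0.001,0,0,0,0.4],[-0.003,0.06,0.001,0,0,0,0.4],[-0.003,0.075,0.001,0,0,0,0.4],[-0.003,0.082,0.001,0,0,0,0.4],[-0.003,0.085,0.001,0,0,0,0.4],[-0.003,0.085,0.001,0,0,0,0.4]]'
python3 - <<'E'
from h import *
from rig import arm
d=arm.get_image("side");cv2.imwrite("pics/side14.png",d["image"][:,:,::-1])
s=cp();rel(pose(CAR,[.066,0,.0634])[0],CAR[2]+np.pi/2)
p=(s['tool_pos'][0],s['tool_pos'][1],CAR[2]);z=1e3*(s['tool_pos'][2]-.0094)
over(cv2.imread('pics/side14.png'),'side',340,170,90,120,5,'pics/a.png',[(p,(-45,45,-28,28,z,z+34),(255,0,255))])
E
```

```text
t: 20.35
tool_pos: [0.623, -0.1483, 0.0735]
ee_rot: [-1.129, 1.326, -1.327]
force: [0.7, -0.6, -0.8]
grip_width: 0.0559
t 20.4 p [ 0.6233 -0.1481  0.0739] jaw -0.1602 y [ 0.001 -0.    -1.   ] F [-0.02  0.28 -1.25] w 0.0555 q [ 0.44  0.66 -0.45  1.67  0.35  0.89 -0.3 ]
car x,y 0.0649 0.0008
shift [ 0.0011  0.0105 -0.0009] turn [-0.0009  0.0006  0.    ]
```

View pics/a.png

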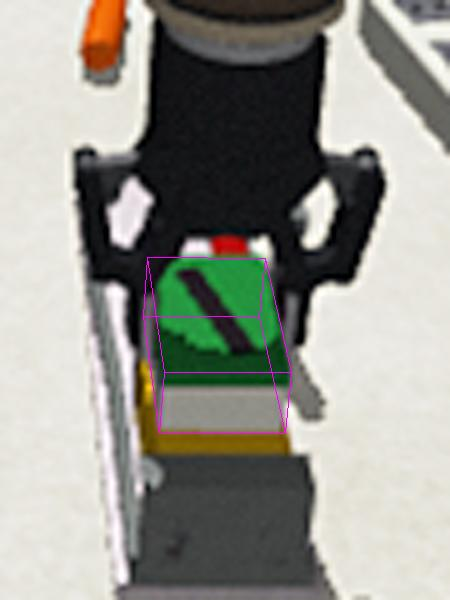

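Aligned; lower slowly to contact.

```bash
python3 -m creep '[[0,0.003,0,0,0,0,0.4],[0,0.006,0,0,0,0,0.4],[0,0.008,0,0,0,0,0.4],[0,0.009,0,0,0,0,0.4],[0,0.009,0,0,0,0,0.4]]'
python3 -c "
from h import *
cp()"
python3 -m creep '[[0,0.001,0,0,0,0,0.4],[0,0.002,0,0,0,0,0.4],[0,0.002,0,0,0,0,0.4]]'
python3 -c "
from h import *
cp()"
```

```text
t: 20.9
tool_pos: [0.6229, -0.148, 0.0641]
ee_rot: [-1.129, 1.326, -1.326]
force: [-0.4, -0.9, -1.5]
grip_width: 0.0548
t 20.9 p [ 0.6229 -0.148   0.0641] jaw -0.16 y [-0.  0. -1.] F [-0.37 -0.91 -1.5 ] w 0.0548 q [ 0.44  0.67 -0.44  1.67  0.36  0.88 -0.31]
car x,y 0.0648 0.0004
t: 21.2
tool_pos: [0.6231, -0.148, 0.0635]
ee_rot: [-1.129, 1.325, -1.327]
force: [-4.0, 0.4, 10.2]
grip_width: 0.0558
t 21.2 p [ 0.6231 -0.148   0.0635] jaw -0.16 y [ 0.001 -0.001 -1.   ] F [-3.98  0.43 10.21] w 0.0558 q [ 0.44  0.67 -0.44  1.67  0.36  0.87 -0.31]
car x,y 0.0648 0.0006
```

```bash
python3 -m creep '[[0,-0.001,0,0,0,0,0.72],[0,-0.001,0,0,0,0,0.85],[0,-0.001,0,0,0,0,1],[0,-0.001,0,0,0,0,1],[0,-0.001,0,0,0,0,1],[0,-0.01,0,0,0,0,1],[0,-0.03,0,0,0,0,1],[0,-0.06,0,0,0,0,1],[0,-0.1,0,0,0,0,1],[0,-0.14,0,0,0,0,1],[0,-0.14,0,0,0,0,1]]'
python3 - <<'E'
from h import *
cp();rel((.45,-.25,.2),-.4)
E
```

```text
t: 22.3
tool_pos: [0.6263, -0.1478, 0.2093]
ee_rot: [-1.122, 1.318, -1.331]
force: [-0.4, -0.2, 0.5]
grip_width: 0.0856
t 22.3 p [ 0.6263 -0.1478  0.2093] jaw -0.16 y [ 0.01  -0.001 -1.   ] F [-0.43 -0.24  0.45] w 0.0856 q [ 0.47  0.53 -0.5   1.53  0.27  1.14 -0.24]
car x,y 0.0641 0.0037
shift [ 0.129   0.0077 -0.1578] turn [-0.0102  0.24   -0.0014]
```

Move the arm aside to see from the top.

```bash
python3 -m creep '[[0.02,0,-0.025,0,0,0,1],[0.05,0,-0.06,0,0,0,1],[0.08,0,-0.1,0,0,0,1],[0.11,0,-0.135,0,0,0,1],[0.13,0,-0.158,0,0,0,1],[0.13,0,-0.158,0,0,0,1],[0.13,0,-0.158,0,0,0,1]]'
python3 - <<'E'
from h import *
from rig import arm
for n in("side","top"):
    d=arm.get_image(n);cv2.imwrite(f"pics/{n}15.png",d["image"][:,:,::-1])
p=(*pose(CAR,[.066,0,0])[0][:2],CAR[2]);pp=(*pose(CAR,[.074,0,0])[0][:2],CAR[2])
I=[(p,(-45,45,-28,28,54,88),(255,0,255))]
over(cv2.imread('pics/side15.png'),'side',335,170,100,120,4,'pics/a.png',I)
over(cv2.imread('pics/top15.png'),'top',320,110,100,120,4,'pics/b.png',I)
cv2.imwrite('pics/o5.png',np.hstack([cv2.imread('pics/a.png'),cv2.imread('pics/b.png')]))
E
```

```text
t: 23.0
tool_pos: [0.4461, -0.2515, 0.2028]
ee_rot: [-1.128, 1.326, -1.328]
force: [-0.7, 0.0, 0.2]
grip_width: 0.0855
```

View pics/o5.png

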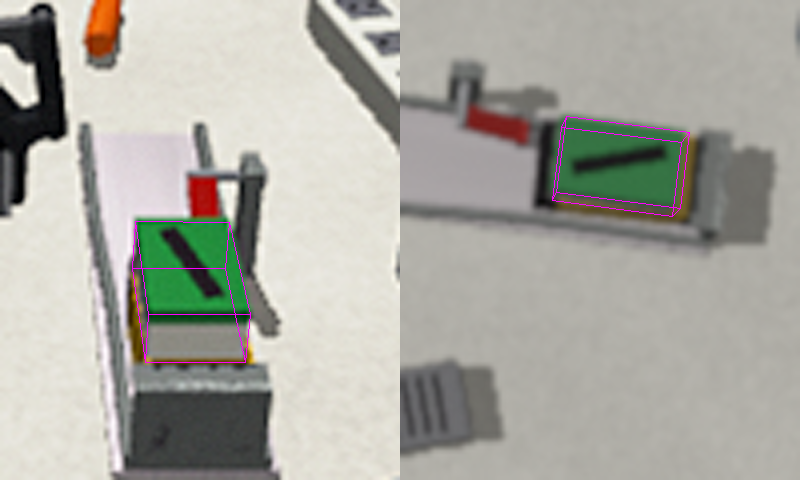

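View pics/top15.png

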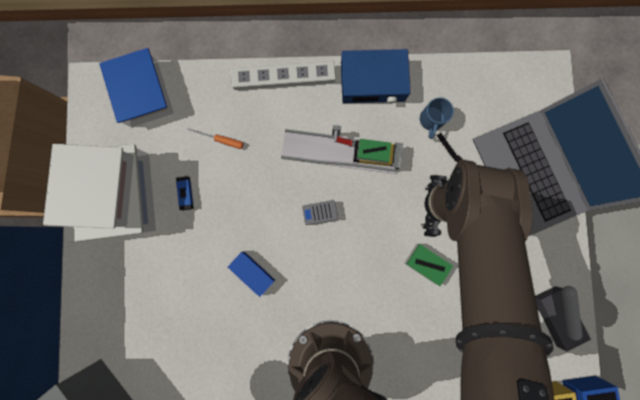

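The case lies flat on the battery, within about 3 mm of the outline drawn for carrier (66, 0). The catch is down and the bystanders are where they were, so I'm handing the job in.

```bash
python3 -c "
from rig import arm
print(arm.close_job())"
```

```text
the job is handed in; nothing more can be done
None
```

The battery is in the bay with the catch dropped behind it, and the small case lies flat on top. I handed the job in at about 23 s of the 72 s; no verdict was reported.

- **Battery:** I set the yellow battery in the lane at about carrier x = -138 mm. Shut fingers at y ≈ -12 mm then pushed it in. A picture partway showed the red catch riding on the battery's top. I pushed until the force rose to 15 N without further movement, which is the end wall. The catch angle was judged from the pictures only: the bar looks as long as it did at the start, with its nose hidden behind the battery.
- **Case:** I chose the 90 x 56 mm case over the larger one, lowered it until it touched the battery, and released it. In both final pictures its outline is within about 3 mm of carrier (66, 0), lined up with the battery and clear of the catch and the lip.
- **Other things:** The charger, blue spare battery, screwdriver and mug look unmoved in the last top picture. The arm covers part of the propeller there, so I could check only the part that shows. The open gripper was well clear of everything.

No check failed. The overlays from the two cameras differed by 2 to 4 mm in places, within what the task allows.

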